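Nest the fitting reagent cartridge into the analyser's loading tray

TASK

The dark loading tray already holds one L-shaped reagent cartridge, and its other place is empty. Of the two white cartridges lying on the bench only one fits there, the other is its mirror image: lift the one that fits by its upright grip, set it flat on the tray's floor so that it nests with the cartridge already there, and let go. Leave the mirror-image cartridge where it lies.

Things in the scene. Friction and masses are not known exactly. Their poses are not given: they have to be found in the camera images.
- cartridge_centre (a point): fitting cartridge: loose white plastic J seen from above, 28 mm high, 0.13 kg; point 31 mm above its underside. x: along the 126 x 34 mm long arm (x -51..75, y -27..7 mm) to its free end; y: to the short arm (x -51..-17, y to 53). At x = y = 0 a grip fin over the centre of mass: 44 long (x), 12 thick (y), from 3 mm below to 31 mm above the point. Flat black caps, 4 mm high, on top.
- other_centre (a point): the cartridge that does not fit, to be left alone: loose, the exact mirror image (an L seen from above, short arm to -y), otherwise the same material, sizes, grip fin and caps; the point lies at the same place, in the middle of its fin, 31 mm above its underside.
- empty_place (a point): where the centre point of the fitting cartridge lies when it is seated in the empty place of the tray, 35 mm above the bench; the cartridge's x, y and z axes then point as this point's axes do (same way round). Free play there about 9 mm either way along x and 6 mm along y.
- loading_tray: dark steel tray fixed to the bench; origin under its middle, axes as empty_place. Floor 184 (x) x 92 (y) mm, 4 mm above the bench; walls 16 mm, flared lip to 24 mm. Fixed in it: a cartridge like the fitting one but turned half round, top 32 mm above the bench, its fin at x 35, y 13 mm, up to 66 mm above the bench. The empty place is at x -32, y -13 mm.
Not all that is in view belongs to the job. What is shaped like the part that bears cartridge_centre but blue or yellow is not meant.

How it is judged:
At the end, for the whole second after the job is handed in: The fitting cartridge lies flat on the floor of the tray in the empty place: its centre point within 15 mm along x and 12 mm along y of the place's point and no more than 5 mm above it, its long arm within 14 degrees of the place's x axis, tilted less than 6 degrees (x of cartridge_centre in the frame of empty_place between -0.015 and 0.015 m and y of cartridge_centre in the frame of empty_place between -0.012 and 0.012 m and z of cartridge_centre in the frame of empty_place below 0.005 m and angle between cartridge_centre's own z axis and vertical below 0.1 rad and angle between the x axis of cartridge_centre and the x axis of empty_place, either way round below 0.25 rad); the robot touches nothing.
It fails at once if the mirror-image cartridge is moved by more than 30 mm (distance of other_centre from where it was at the start of the episode above 0.03 m).
It also fails if it takes over 40 s, if anything falls off the work surface, if the arm or the gripper's body presses on something with over 40 N, if the wrist force passes 120 N, or if a joint passes its speed limit or range.

ROBOT

A 6-joint arm with a two-finger parallel gripper is mounted at the origin on a cart in front of the work surface, level with it; the furniture and walls round the work are solid. World frame = base frame: x ahead of the robot, y to its left, z up, the work surface at z = 0. Lengths are in m, angles in rad, forces in N, time in s.
With the tool pointing down it reaches from about 0.4 to 0.825 m from the base axis. Payload 7 kg.
Tool frame: the origin (TCP) lies on the centre line of the jaws, within the pads' length; the fingertips stand tip_reach ahead of it and the grasp point (between the pads) is the TCP (tip_reach is the distance from the TCP to the fingertips, in m); z points along the fingers, y is the line along which they close (so a half turn about z gives the same grasp; the last joint's range is limited). The gripper opens to 88 mm and grips with 3 to 60 N. Pads are 19 mm wide; open, the fingers measure 130 mm over their backs; the gripper's body (78 mm by 193 mm) begins 47 mm behind the grasp point.
Start: joints at [-1.061, 0.359, 0.012, 0, -1.224, -0.288], TCP at [0.148, -0.658, 0.246] pointing down, gripper open.
Joint ranges: [-3.07, 3.07], [-1.43, 2.12], [-1.02, 1.25], [-3.03, 1.67], [-3.05, -0], [-3.03, 3.03]. Speed limits (rad/s): [2.39, 2.39, 3.01, 3.14, 3.14, 3.14].

INTERFACE

Orientations are given as [roll, pitch, yaw] about the fixed x, y, z axes, in that order (R = Rz(yaw) Ry(pitch) Rx(roll)).
In Python, from station import get_state, grab_frame, calibration, job_done, find_in, mark_of, tip_reach gives the robot as it stands.
- The arm moves only by the shell command python3 -m handwheel 'ROWS' [OPENING] [FORCE]. ROWS is JSON, a list of rows, each an object with "delta_pos": the shift along the world's x, y, z in units of 30 mm (1.0 is 30 mm), a list of three; "dr": the turn, a rotation vector about the world's x, y, z in degrees, a list of three. In form: [{"delta_pos": [tx, ty, tz], "dr": [rx, ry, rz]}, ...]. A call has 1 to 10 rows; each row shifts and turns the commanded pose from where the row before left it; what a row does not reach is not made up. A row lasts 1/10 s, in which the tool goes at most 50 mm and 8.59 degrees, less where a joint would pass 70% of its speed; a pose out of reach is approached as far as the arm can. A call is refused whole if a number of a shift passes 1 or a number of a turn 8.59, either way. A call with a gripper value outside its range is refused whole. OPENING is the closure, from -1 (fully open) to 1 (shut), set as the call begins (- or left out, the last holds). The fingers move at their own pace and stop on an object; FORCE is the grip in N (left out, the last holds). Time passes only in rows, so rows that do not move let the fingers close. It gives the time, the measured TCP pose, the force, the opening and the grip force at its end, in the units of the state.
- get_state(): the state, without advancing time (a new reading comes with each control period).
- grab_frame(name): name is "scene" or "side" or "wrist"; returns the picture (420x560x3 uint8, red, green, blue); there is no depth.
- calibration(name): a dict with "fx", "fy", "cx", "cy" (pixels), "extrinsics" (4x4, takes a point from world to camera coordinates). Camera axes: x right, y down, z forward; pixel columns grow to the right and rows downward; lengths in m; the calibration is good to about 2 mm. A picture is of the moment at which its call begins: read the wrist's pose just before it. calibration takes no time and is no camera call; for the wrist camera it gives the pose at the moment of the call.
- job_done(): hands the job in; it is judged then, once.
Trained networks look in the newest picture that a camera, given by its name, has taken for a name from the list of things; names that differ only in an ending like _2 or _b are one class to them, and where a whole thing is asked for, a point or a joint stands for the part that bears it (a point fixed in the world has none). Each returns a list of dicts, best first, with "conf" (0 to 1); they miss things now and then, are a little off and sometimes report something else, mostly with a low value. They report only what shows in the picture. A call takes as long as a camera call. They do not tell look-alikes from the thing itself.
- find_in(camera, query): "location" ([column, row] in pixels, amid what is visible of it).
- mark_of(camera, query): "location" ([column, row] in pixels: a listed point, or the origin of a listed thing).
The state is a dict: "t": time; "q": joint angles; "qd": joint speeds; "joint_efforts": joint torques, N m; "eef_pos": TCP position; "ee_rot": TCP orientation; "force": force on the tool from outside, world axes, zero at the start; "moment": the same for the moment, N m; "width": finger opening in m; "gripper_force": force on a finger pad.
Only numpy, scipy, OpenCV 4.12 (cv2) and the standard library are available. Lean on these libraries where they do the work, as an engineer would, in place of code of your own. Each camera call takes 0.05 s, during which the arm holds its last target. There are 200 camera calls.

## Working session

There is one attempt and no reset: what is moved stays moved. The work goes in short steps, Python scripts to look and compute and a shell command to move; the robot and the scene stay as the last step left them, time stands still between calls to the robot, and variables do not carry over. Pictures are saved under pics/ and viewed, at most 10 in all, crops included, and the job is handed in when it is done.

```bash
mkdir -p pics; ls; cat > h.py <<'E'
import numpy as np,cv2
from station import *
def shot(c,name=None):
    cal=calibration(c); im=grab_frame(c)
    if name: cv2.imwrite('pics/'+name+'.png',im[:,:,::-1])
    return im,cal
def K(c): return np.array([[c['fx'],0,c['cx']],[0,c['fy'],c['cy']],[0,0,1.]])
def P(c): return K(c)@np.array(c['extrinsics'])[:3]
def proj(c,p):
    v=P(c)@np.append(p,1); return v[:2]/v[2]
def onz(c,px,z):
    H=P(c)[:,[0,1,3]].copy(); H[:,2]+=P(c)[:,2]*z
    v=np.linalg.solve(H,[px[0],px[1],1]); return v[:2]/v[2]
def tri(c1,p1,c2,p2):
    X=cv2.triangulatePoints(P(c1),P(c2),np.array(p1,float).reshape(2,1),np.array(p2,float).reshape(2,1))[:,0]; return X[:3]/X[3]
E
python3 - <<'E'
from h import *
ims=[]
for c in ['scene','side']:
    im,cal=shot(c,c+'0')
    E_=np.array(cal['extrinsics']); print(c,(-E_[:3,:3].T@E_[:3,3]).round(3),E_[2,:3].round(2))
    for q in ['cartridge_centre','other_centre','empty_place','loading_tray']:
        for d in mark_of(c,q)[:4]: print(q,d['conf'],np.round(d['location'],1), [onz(cal,d['location'],z).round(3).tolist() for z in (0.035,)])
print(get_state()['t'],tip_reach if not callable(tip_reach) else tip_reach())
E
```

```text
pics
scene [-0.018  0.689  0.847] [ 0.39 -0.69 -0.61]
cartridge_centre 0.84 [281.3 194.9] [[0.527, -0.278]]
cartridge_centre 0.66 [301.7 159.3] [[0.574, -0.52]]
cartridge_centre 0.58 [334.  185.2] [[0.394, -0.421]]
cartridge_centre 0.56 [353.9 161.8] [[0.392, -0.604]]
other_centre 0.96 [269.5 227.2] [[0.475, -0.113]]
empty_place 0.73 [198.6 291.9] [[0.503, 0.196]]
loading_tray 0.9 [189.3 300. ] [[0.507, 0.229]]
side [0.393 0.842 0.686] [ 0.08 -0.85 -0.52]
cartridge_centre 0.92 [264.1 166.5] [[0.565, -0.479]]
cartridge_centre 0.89 [315.5 150.8] [[0.398, -0.619]]
cartridge_centre 0.67 [312.8 181.1] [[0.402, -0.389]]
cartridge_centre 0.62 [265.5 196.7] [[0.537, -0.28]]
other_centre 0.63 [283.  232.5] [[0.47, -0.101]]
empty_place 0.72 [254.5 310.5] [[0.505, 0.183]]
loading_tray 0.96 [238.7 325. ] [[0.53, 0.225]]
0.5 0.019
```

View pics/scene0.png

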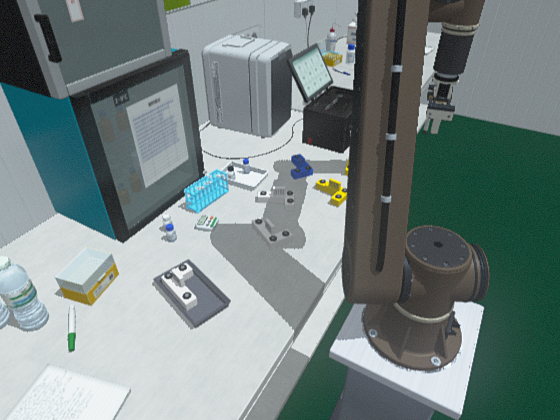

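View pics/side0.png

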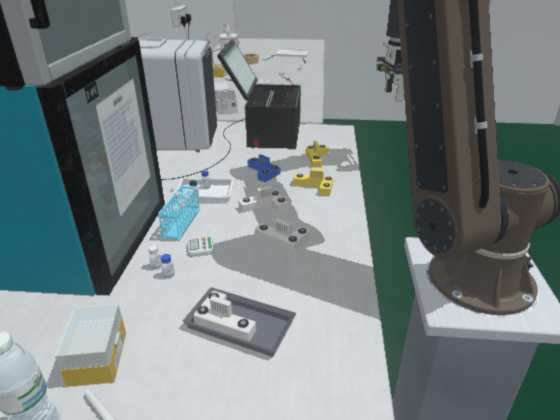

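The scene view shows white cartridges at about (281,195) and (270,230), blue at (301,165), yellow at (334,187), and the tray at (190,295). In the side view the white ones are at (264,197) and (283,231). Handedness decides which white one fits, so I'll take one close crop.

```bash
python3 - <<'E'
from h import *
a=cv2.imread('pics/side0.png')[180:255,225:325]; b=cv2.imread('pics/scene0.png')[175:255,235:335]
r=lambda i:cv2.resize(i,(400,300),interpolation=cv2.INTER_CUBIC)
t=cv2.imread('pics/side0.png')[275:365,175:305];u=cv2.imread('pics/scene0.png')[250:335,145:240]
cv2.imwrite('pics/crop0.png',np.vstack([np.hstack([r(a),r(b)]),np.hstack([r(t),r(u)])]))
E
```

```text
(no output)
```

View pics/crop0.png

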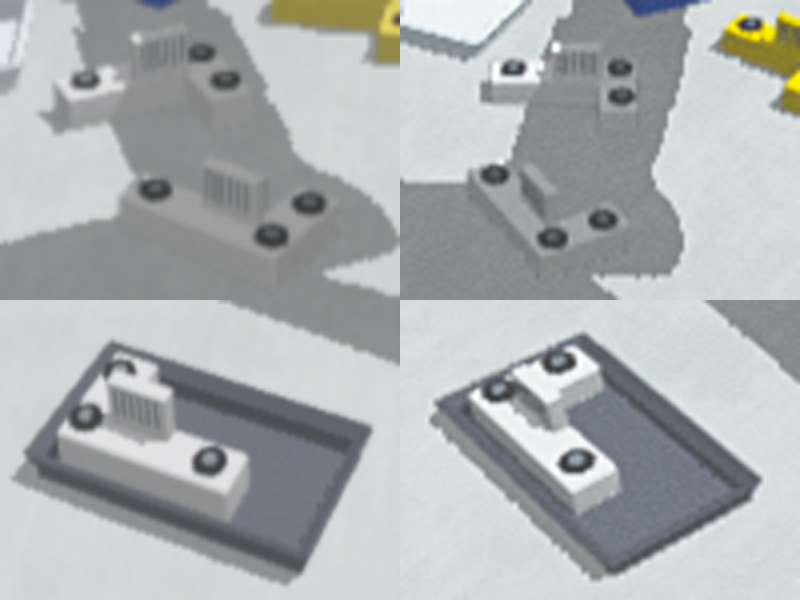

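Going by the caps, the far cartridge (scene 281,195) has x to the left and y toward the viewer. That is the same handedness as the one in the tray. The near one (scene 270,230) is the mirror image. Blue and yellow are decoys, so I choose the far one. Next I'll triangulate.

```bash
python3 - <<'E'
from h import *
a,b=calibration('scene'),calibration('side')
for n,p,q in [('cart',(281.3,194.9),(265.5,196.7)),('other',(269.5,227.2),(283,232.5)),('place',(198.6,291.9),(254.5,310.5)),('tray',(189.3,300),(238.7,325))]:
    print(n,tri(a,p,b,q).round(3))
for n,c,L in [('scene',a,[(263,193.1),(290,193.1),(290,200.9)]),('side',b,[(246.2,199.5),(275,192.5),(281.2,199.5)])]:
    print('cart caps',n,[onz(c,p,.032).round(3).tolist() for p in L])
f=lambda x,y:(175+x*130/400,275+(y-300)*90/300)
g=lambda x,y:(145+(x-400)*95/400,250+(y-300)*85/300)
print('tray caps free,corner,tip',[onz(b,f(*p),.036).round(3).tolist() for p in [(210,460),(85,415),(120,370)]],[onz(a,g(*p),.036).round(3).tolist() for p in [(577,460),(497,390),(558,360)]])
s=get_state();print(s['eef_pos'],s['ee_rot'],s['t'])
w=calibration('wrist');E_=np.array(w['extrinsics']);print((-E_[:3,:3].T@E_[:3,3]).round(3),E_[:3,:3].round(2),w['fx'])
E
```

```text
cart [ 0.538 -0.296  0.024]
other [ 0.473 -0.11   0.032]
place [0.501 0.198 0.045]
tray [0.532 0.206 0.007]
cart caps scene [[0.589, -0.259], [0.508, -0.306], [0.487, -0.267]]
cart caps side [[0.591, -0.264], [0.512, -0.313], [0.49, -0.273]]
tray caps free,corner,tip [[0.522, 0.22], [0.611, 0.19], [0.596, 0.149]] [[0.521, 0.22], [0.609, 0.193], [0.596, 0.15]]
[ 0.14846872 -0.65843815  0.24556163] [ 3.14158467e+00  3.45411297e-05 -2.91980849e+00] 0.5
[ 0.076 -0.674  0.385] [[-0.22  0.98 -0.  ]
 [ 0.94  0.21  0.28]
 [ 0.27  0.06 -0.96]] 369.0282366283632
```

```bash
python3 -m handwheel '[{"delta_pos":[0.9,0.8,0],"dr":[0,0,0]},{"delta_pos":[1,0.95,0],"dr":[0,0,2]},{"delta_pos":[1,0.95,0],"dr":[0,0,2]},{"delta_pos":[1,0.95,0],"dr":[0,0,2]},{"delta_pos":[1,0.95,0],"dr":[0,0,2]},{"delta_pos":[1,0.95,0],"dr":[0,0,2]},{"delta_pos":[1,0.95,0],"dr":[0,0,2]},{"delta_pos":[1,0.95,0],"dr":[0,0,2]},{"delta_pos":[1,0.95,0],"dr":[0,0,2]},{"delta_pos":[1,0.95,0],"dr":[0,0,2]}]' -1 && python3 -m handwheel '[{"delta_pos":[1,0.95,0],"dr":[0,0,2]},{"delta_pos":[1,0.95,0],"dr":[0,0,0]},{"delta_pos":[0.5,0.7,0],"dr":[0,0,0]},{"delta_pos":[0,0,0],"dr":[0,0,0]},{"delta_pos":[0,0,0],"dr":[0,0,0]}]'
python3 - <<'E'
from h import *
im,c=shot('wrist','w1')
for q in ['cartridge_centre','other_centre']:
    for d in mark_of('wrist',q)[:3]: print(q,d['conf'],np.round(d['location'],1),onz(c,d['location'],.031).round(4))
s=get_state();print(s['eef_pos'],s['ee_rot'],s['t'])
E
```

```text
t: 1.5
eef_pos: [0.4465, -0.3766, 0.2459]
ee_rot: [-3.141, 0.0, -2.604]
force: [0.1, -1.0, 0.1]
width: 0.0877
gripper_force: 0.0
t: 2.0
eef_pos: [0.5207, -0.2994, 0.2455]
ee_rot: [3.141, -0.0, -2.569]
force: [-0.0, -0.4, 0.3]
width: 0.0877
gripper_force: 0.0
cartridge_centre 0.93 [279.3 209.3] [ 0.5422 -0.2833]
cartridge_centre 0.78 [ 62.4 109.6] [ 0.5704 -0.5039]
other_centre 0.6 [462.4 243.5] [ 0.4712 -0.1061]
[ 0.51994012 -0.30055827  0.24566222] [-3.14152004e+00 -2.23365600e-06 -2.57153750e+00] 2.15
```

View pics/w1.png

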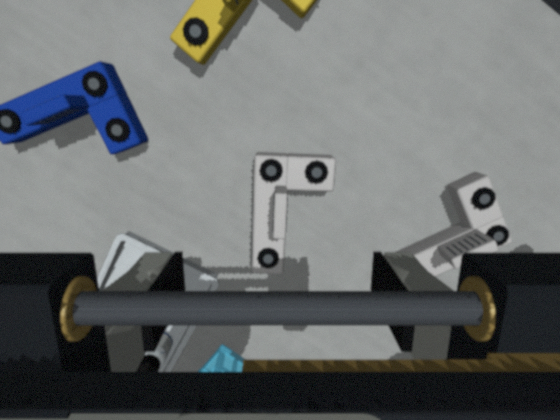

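The wrist view shows the chosen cartridge with its corner cap at (271,170), free-end cap at (267,258), short-arm cap at (317,172) and fin at about (279,215). The handedness is right: x points down and y right in the picture. The mirror one is at (470,230), well clear.

```bash
python3 - <<'E'
from h import *
c=calibration('wrist')
k,f,t=[onz(c,p,.032) for p in [(271,170),(267,258),(317,172)]]
x=f-k;y=t-k;print(k,f,t,np.degrees(np.arctan2(x[1],x[0])),np.degrees(np.arctan2(y[1],y[0]))-90,np.linalg.norm(x),np.linalg.norm(y))
print('fin top centre',onz(c,(280,216),.062))
for n,p in [('side',(265.5,196.7)),('scene',(281.3,194.9))]: print(tri(c,(279.3,209.3),calibration(n),p).round(3))
s=get_state();ty=s['ee_rot'][2]-np.pi/2;print('tool y deg',np.degrees(ty)%360)
E
```

```text
[ 0.51246499 -0.31276802] [ 0.59216016 -0.26708146] [ 0.49012082 -0.27433389] 29.824199056633564 30.172124727916255 0.09186175374510469 0.04445722034373914
fin top centre [ 0.53916147 -0.28546655]
[ 0.539 -0.285  0.033]
[ 0.537 -0.286  0.028]
tool y deg 122.6617542251403
```

Height (0.028 to 0.033), cap spacing and yaw (30°) are consistent. Now I'll descend and grip.

```bash
python3 -m handwheel '[{"delta_pos":[0.3,0.24,-0.7],"dr":[0,0,-1.3]},{"delta_pos":[0.3,0.24,-0.8],"dr":[0,0,-1.4]},{"delta_pos":[0,0,-1],"dr":[0,0,0]},{"delta_pos":[0,0,-1],"dr":[0,0,0]},{"delta_pos":[0,0,-1],"dr":[0,0,0]},{"delta_pos":[0,0,-0.8],"dr":[0,0,0]},{"delta_pos":[0,0,-0.6],"dr":[0,0,0]},{"delta_pos":[0,0,-0.45],"dr":[0,0,0]},{"delta_pos":[0,0,0],"dr":[0,0,0]},{"delta_pos":[0,0,0],"dr":[0,0,0]}]' && python3 -m handwheel '[{"delta_pos":[0,0,0],"dr":[0,0,0]},{"delta_pos":[0,0,0],"dr":[0,0,0]},{"delta_pos":[0,0,0],"dr":[0,0,0]},{"delta_pos":[0,0,0],"dr":[0,0,0]},{"delta_pos":[0,0,0],"dr":[0,0,0]},{"delta_pos":[0,0,0],"dr":[0,0,0]},{"delta_pos":[0,0,0],"dr":[0,0,0]},{"delta_pos":[0,0,0],"dr":[0,0,0]},{"delta_pos":[0,0,0],"dr":[0,0,0]},{"delta_pos":[0,0,0],"dr":[0,0,0]}]' 1 30
```

```text
t: 3.15
eef_pos: [0.5386, -0.2861, 0.0556]
ee_rot: [-3.141, 0.0, -2.618]
force: [0.1, 0.4, 1.5]
width: 0.0873
gripper_force: 0.0
t: 4.15
eef_pos: [0.5384, -0.2855, 0.055]
ee_rot: [3.142, -0.0, -2.618]
force: [0.5, -0.1, -0.2]
width: 0.0131
gripper_force: 0.0
```

```bash
python3 -m handwheel '[{"delta_pos":[0,0,0],"dr":[0,0,0]},{"delta_pos":[0,0,0],"dr":[0,0,0]},{"delta_pos":[0,0,0],"dr":[0,0,0]},{"delta_pos":[0,0,0.3],"dr":[0,0,0]},{"delta_pos":[0,0,0.6],"dr":[0,0,0]},{"delta_pos":[0,0,0.8],"dr":[0,0,0]},{"delta_pos":[0,0,1],"dr":[0,0,0]},{"delta_pos":[0,0,1],"dr":[0,0,0]},{"delta_pos":[0,0,1],"dr":[0,0,0]},{"delta_pos":[0,0,0.3],"dr":[0,0,0]}]'; python3 -c "
from h import *
s=get_state();print(s['gripper_force'],s['force'],s['width'])"
```

```text
t: 5.15
eef_pos: [0.5398, -0.2861, 0.2094]
ee_rot: [-3.137, 0.004, -2.617]
force: [1.1, 0.5, -1.6]
width: 0.0117
gripper_force: 30.0
29.984176754951477 [ 1.11066468  0.46223124 -1.6352094 ] 0.011652036111223223
```

```bash
python3 -m handwheel '[{"delta_pos":[0,0.4,0],"dr":[0,0,-1]},{"delta_pos":[-0.1,0.7,0],"dr":[0,0,-3]},{"delta_pos":[-0.1,1,0],"dr":[0,0,-4]},{"delta_pos":[-0.1,1,0],"dr":[0,0,-4]},{"delta_pos":[-0.1,1,0],"dr":[0,0,-4]},{"delta_pos":[-0.1,1,0],"dr":[0,0,-4]},{"delta_pos":[-0.1,1,0],"dr":[0,0,-4]},{"delta_pos":[-0.1,1,0],"dr":[0,0,-4]},{"delta_pos":[-0.1,1,0],"dr":[0,0,-4]},{"delta_pos":[-0.1,1,0],"dr":[0,0,-4]}]' && python3 -m handwheel '[{"delta_pos":[-0.1,1,0],"dr":[0,0,-4]},{"delta_pos":[-0.1,1,0],"dr":[0,0,-4]},{"delta_pos":[-0.1,0.8,0],"dr":[0,0,-3]},{"delta_pos":[0,0.5,0],"dr":[0,0,-1]},{"delta_pos":[0,0,0],"dr":[0,0,0]},{"delta_pos":[0,0,0],"dr":[0,0,0]},{"delta_pos":[0,0,0],"dr":[0,0,0]}]'
python3 - <<'E'
from h import *
C={}
for n in ['wrist','scene','side']:
    im,c=shot(n,n+'2')
    for q,z in [('cartridge_centre',.031),('empty_place',.035),('loading_tray',0)]:
        for d in mark_of(n,q)[:2]: print(n,q,d['conf'],np.round(d['location'],1),onz(c,d['location'],z).round(4))
a=cv2.imread('pics/side2.png')[240:370,150:350]
a=cv2.resize(a,(560,364),interpolation=cv2.INTER_CUBIC)
cv2.imwrite('pics/sidecrop2.png',a)
s=get_state();print(s['eef_pos'],s['ee_rot'],s['t'])
E
```

```text
t: 6.15
eef_pos: [0.5107, -0.0114, 0.2048]
ee_rot: [3.142, -0.001, 3.034]
force: [0.6, -0.1, -1.9]
width: 0.0117
gripper_force: 30.0
t: 6.85
eef_pos: [0.5022, 0.0858, 0.2049]
ee_rot: [-3.141, -0.0, 2.827]
force: [-0.1, -0.1, -1.0]
width: 0.0117
gripper_force: 30.0
wrist cartridge_centre 0.66 [390.8 156.2] [0.5017 0.1873]
wrist empty_place 0.82 [391.8 158.4] [0.5028 0.1867]
wrist loading_tray 0.71 [389.5 186. ] [0.5359 0.1874]
scene cartridge_centre 0.65 [336.  185.4] [ 0.3897 -0.4291]
scene cartridge_centre 0.63 [300.9 159.3] [ 0.5793 -0.5247]
scene empty_place 0.57 [197.6 291.8] [0.5053 0.1974]
scene empty_place 0.36 [270.4 228.4] [ 0.4701 -0.11  ]
scene loading_tray 0.87 [191.8 297.6] [0.5286 0.1994]
side cartridge_centre 0.62 [258.7 223.3] [ 0.5391 -0.1442]
side cartridge_centre 0.62 [314.9 180. ] [ 0.3953 -0.4047]
side empty_place 0.96 [254.  312.6] [0.5052 0.1888]
side loading_tray 0.96 [237.8 322.1] [0.541  0.1838]
side loading_tray 0.71 [260.3 222.6] [ 0.542  -0.1949]
[0.50247583 0.08644467 0.20504678] [ 3.14155492e+00 -8.51846577e-06  2.82752695e+00] 7.45
```

View pics/wrist2.png

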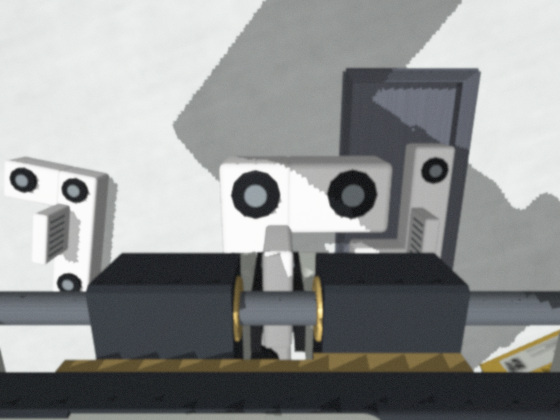

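View pics/sidecrop2.png

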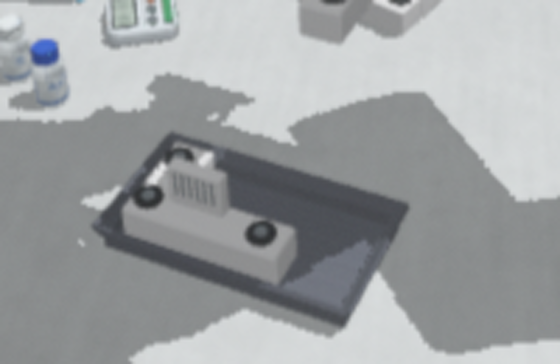

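The wrist view shows the held cartridge correctly oriented (caps at (255,193) and (352,193)). The tray's -x end corners are at (344,69) and (480,69), and the fixed cartridge's free-end cap is at (434,171). The side crop shows all four rim corners and the empty place.

```bash
python3 - <<'E'
from h import *
w,b,a=[calibration(n) for n in('wrist','side','scene')]
R=lambda d:np.array([[np.cos(d),-np.sin(d)],[np.sin(d),np.cos(d)]])
q=[onz(b,(150+u/2.8,240+v/2.8),.024) for u,v in [(172,133),(408,205),(343,327),(95,228)]]
print('rim',np.round(q,3).tolist(),'centre',np.mean(q,0).round(4))
for i,j in [(1,0),(2,3),(2,1),(3,0)]: d=q[j]-q[i]; print(np.degrees(np.arctan2(d[1],d[0])).round(1),np.linalg.norm(d).round(3))
l,r=onz(w,(344,69),.024),onz(w,(480,69),.024);d=r-l
print('wrist -x end',l,r,np.degrees(np.arctan2(*d[::-1]))-90,np.linalg.norm(d))
cap=onz(w,(434,171),.036);capS=onz(b,(150+261/2.8,240+233/2.8),.036);cor=onz(b,(150+148/2.8,240+196/2.8),.036)
t=np.radians(-18)
print('caps',cap,capS,cor,'tri',tri(w,(434,171),b,(150+261/2.8,240+233/2.8)),np.degrees(np.arctan2(*(cor-capS)[::-1])))
# fixed centre = tray+(35,13); its caps in tray axes: free (35-58,13+10), corner (35+34,23)
for n,c,o in [('w',cap,(-.023,.023)),('s',capS,(-.023,.023)),('c',cor,(.069,.023))]:
    tr=c-R(t)@np.array(o); print(n,'tray',tr.round(4),'place',(tr+R(t)@[-.032,-.013]).round(4))
# held cartridge caps at z = tcp-.024+.001
k,tp=onz(w,(255,193),.182),onz(w,(352,193),.182);d=tp-k
print('held corner,tip',k,tp,np.degrees(np.arctan2(*d[::-1]))-90,np.linalg.norm(d),'centre',k+R(np.arctan2(*d[::-1])-np.pi/2)@[.034,.010])
for n,c,p in [('side',b,(254,312.6)),('scene',a,(197.6,291.8))]: print('place tri',tri(w,(391.8,158.4),c,p).round(3))
E
```

```text
rim [[0.611, 0.11], [0.422, 0.172], [0.458, 0.287], [0.644, 0.214]] centre [0.5336 0.1957]
-18.2 0.2
-21.2 0.2
-107.4 0.12
-107.4 0.11
wrist -x end [0.42269442 0.16964243] [0.4568018  0.27475384] -17.977617676542238 0.11050666544794156
caps [0.52433231 0.21852593] [0.52214093 0.2203504 ] [0.60974456 0.19153971] tri [0.52330208 0.21891601 0.03481164] -18.20476814949385
w tray [0.5391 0.1895] place [0.5046 0.1871]
s tray [0.5369 0.1914] place [0.5025 0.1889]
c tray [0.537 0.191] place [0.5026 0.1885]
held corner,tip [0.46544726 0.08835876] [0.47894165 0.12997552] -17.965481585308652 0.043749893226250496 centre [0.50087395 0.08738409]
place tri [0.505 0.188 0.034]
place tri [0.508 0.191 0.026]
```

Place (0.504, 0.188), yaw -18°, height 0.034 matches the text. The held centre is (0.501, 0.087) at yaw -18°.

```bash
python3 -m handwheel '[{"delta_pos":[0,0.5,0],"dr":[0,0,0]},{"delta_pos":[0.08,0.9,0],"dr":[0,0,0]},{"delta_pos":[0,0.9,0],"dr":[0,0,0]},{"delta_pos":[0,0.7,0],"dr":[0,0,0]},{"delta_pos":[0,0.35,0],"dr":[0,0,0]},{"delta_pos":[0,0,0],"dr":[0,0,0]},{"delta_pos":[0,0,-0.7],"dr":[0,0,0]},{"delta_pos":[0,0,-0.9],"dr":[0,0,0]},{"delta_pos":[0,0,-0.9],"dr":[0,0,0]},{"delta_pos":[0,0,-0.6],"dr":[0,0,0]}]' && python3 -m handwheel '[{"delta_pos":[0,0,-0.3],"dr":[0,0,0]},{"delta_pos":[0,0,0],"dr":[0,0,0]},{"delta_pos":[0,0,0],"dr":[0,0,0]}]'
python3 - <<'E'
from h import *
im,_=shot('side');im2,_=shot('scene')
r=lambda i:cv2.resize(i,(400,300),interpolation=cv2.INTER_CUBIC)
cv2.imwrite('pics/c3.png',np.hstack([r(im[235:370,150:330]),r(im2[225:345,130:290])])[:,:,::-1])
E
```

```text
t: 8.45
eef_pos: [0.5041, 0.1859, 0.1104]
ee_rot: [-3.14, -0.001, 2.827]
force: [0.0, 0.3, -1.2]
width: 0.0117
gripper_force: 30.0
t: 8.75
eef_pos: [0.5054, 0.187, 0.1038]
ee_rot: [3.141, 0.001, 2.828]
force: [-0.4, 0.2, -1.3]
width: 0.0119
gripper_force: 30.0
```

View pics/c3.png

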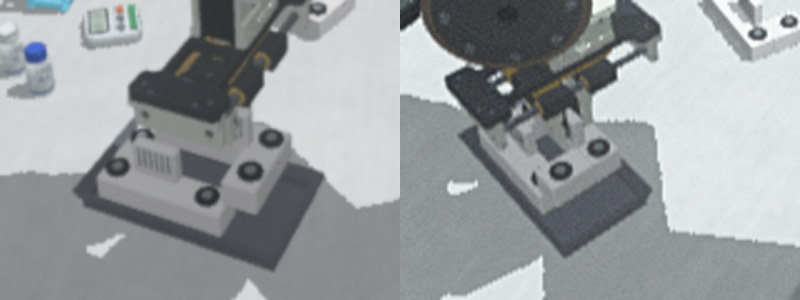

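Both crops show the held cartridge square above the empty half, its short arm beyond the free end of the fixed one. I'll lower it the rest of the way.

```bash
python3 -m handwheel '[{"delta_pos":[0,0,-0.3],"dr":[0,0,0]},{"delta_pos":[0,0,-0.3],"dr":[0,0,0]},{"delta_pos":[0,0,-0.3],"dr":[0,0,0]},{"delta_pos":[0,0,0],"dr":[0,0,0]},{"delta_pos":[0,0,0],"dr":[0,0,0]}]' && python3 -m handwheel '[{"delta_pos":[0,0,-0.2],"dr":[0,0,0]},{"delta_pos":[0,0,-0.2],"dr":[0,0,0]},{"delta_pos":[0,0,-0.1],"dr":[0,0,0]},{"delta_pos":[0,0,0],"dr":[0,0,0]},{"delta_pos":[0,0,0],"dr":[0,0,0]},{"delta_pos":[0,0,0],"dr":[0,0,0]}]'
```

```text
t: 9.35
eef_pos: [0.5047, 0.1868, 0.0756]
ee_rot: [-3.141, -0.001, 2.828]
force: [-0.5, 0.5, -2.4]
width: 0.0113
gripper_force: 30.0
t: 9.95
eef_pos: [0.505, 0.187, 0.0613]
ee_rot: [3.141, 0.0, 2.828]
force: [-0.6, 0.6, -0.8]
width: 0.0121
gripper_force: 30.0
```

```bash
python3 -m handwheel '[{"delta_pos":[0,0,-0.08],"dr":[0,0,0]},{"delta_pos":[0,0,0],"dr":[0,0,0]},{"delta_pos":[0,0,0],"dr":[0,0,0]}]' && python3 -m handwheel '[{"delta_pos":[0,0,0],"dr":[0,0,0]},{"delta_pos":[0,0,0],"dr":[0,0,0]},{"delta_pos":[0,0,0],"dr":[0,0,0]},{"delta_pos":[0,0,0],"dr":[0,0,0]},{"delta_pos":[0,0,0],"dr":[0,0,0]},{"delta_pos":[0,0,0],"dr":[0,0,0]},{"delta_pos":[0,0,0],"dr":[0,0,0]},{"delta_pos":[0,0,0],"dr":[0,0,0]}]' 0.2 && python3 -m handwheel '[{"delta_pos":[0,0,0.3],"dr":[0,0,0]},{"delta_pos":[0,0,0.7],"dr":[0,0,0]},{"delta_pos":[0,0,1],"dr":[0,0,0]},{"delta_pos":[0,0,1],"dr":[0,0,0]},{"delta_pos":[0,0,1],"dr":[0,0,0]},{"delta_pos":[0,0,0.8],"dr":[0,0,0]},{"delta_pos":[0,0,0.5],"dr":[0,0,0]},{"delta_pos":[0,0,0],"dr":[0,0,0]},{"delta_pos":[0,0,0],"dr":[0,0,0]}]'
python3 - <<'E'
from h import *
im,b=shot('side');im3,w=shot('wrist')
r=lambda i:cv2.resize(i,(400,300),interpolation=cv2.INTER_CUBIC)
cv2.imwrite('pics/c4.png',np.hstack([r(im[235:370,150:330]),r(im3)])[:,:,::-1])
for n,c in [('side',b),('wrist',w)]:
    for q in ['cartridge_centre','other_centre']: print(n,q,[(d['conf'],onz(c,d['location'],.035).round(3).tolist()) for d in mark_of(n,q)[:3]])
E
```

```text
t: 10.25
eef_pos: [0.5053, 0.1872, 0.059]
ee_rot: [3.141, 0.001, 2.828]
force: [0.6, 0.5, 1.7]
width: 0.0114
gripper_force: 30.0
t: 11.05
eef_pos: [0.5049, 0.187, 0.0587]
ee_rot: [-3.142, 0.0, 2.828]
force: [0.0, -0.4, 0.3]
width: 0.0352
gripper_force: 0.0
t: 11.95
eef_pos: [0.5047, 0.1869, 0.2179]
ee_rot: [3.141, 0.0, 2.827]
force: [0.3, -0.1, 0.0]
width: 0.0351
gripper_force: 0.0
side cartridge_centre [(0.87, [0.507, 0.184]), (0.86, [0.396, -0.394]), (0.68, [0.404, -0.627])]
side other_centre [(0.56, [0.467, -0.098])]
wrist cartridge_centre [(0.89, [0.505, 0.186])]
wrist other_centre [(0.73, [0.503, 0.189]), (0.68, [0.526, 0.191])]
```

View pics/c4.png

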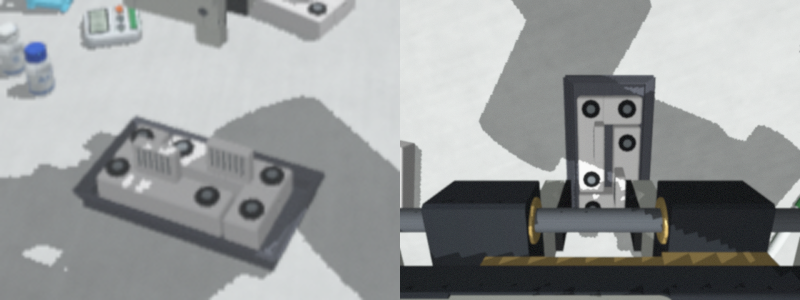

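The cartridge lies flat and nested in the tray, with its centre at about (0.505, 0.186) against the place at (0.504, 0.188). The gripper is clear.

```bash
python3 -c "
from station import *
print(job_done())"
```

```text
the job is handed in; nothing more can be done
None
```

The fitting cartridge is seated in the tray's empty place within about 3 mm by my measurement, flat and nested with the fixed one, the mirror-image cartridge was left where it lay, and the job was handed in at about 12 s; no verdict was returned.

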